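# Stow a lens tube in the lower tier of the optics case

## Robot

A 7-joint arm with a two-finger parallel gripper is mounted at the origin on the work surface. World frame = base frame: x ahead of the robot, y to its left, z up, the work surface at z = 0. Lengths are in mm, angles in rad, forces in N, time in s.
With the tool pointing down it reaches from about 400 to 875 mm from the base axis. Payload 4.4 kg.
Tool frame: the origin (TCP) lies at the very end of the fingers, on their centre line; the grasp point (between the pads) lies 19 mm behind it; z points along the fingers, y is the direction in which the jaws open and shut (so a half turn about z gives the same grasp; the last joint's range is limited). The gripper opens to 85 mm and grips with 20 to 120 N. Pads are 22 mm wide; open, the fingers measure 114 mm over their backs; the gripper's body (76 mm by 85 mm) begins 54 mm behind the grasp point. The pads swing forward as they close: fully open they stand 13 mm farther back than shut.
Start: joints at [-1.248, 0.628, 0.038, 1.517, -0.027, 0.996, -0.02], TCP at [246.378, 601.512, 202.613] pointing down, gripper open.
Joint ranges: [-3.06, 3.06], [-0.37, 2.12], [-1.25, 1.32], [0.18, 2.47], [-1.1, 4.24], [0.23, 1.98], [-2.94, 2.94]. Speed limits (rad/s): [2.57, 2.57, 3.14, 3.14, 3.14, 3.14, 3.14].

## Interface

Orientations are given as [roll, pitch, yaw] about the fixed x, y, z axes, in that order (R = Rz(yaw) Ry(pitch) Rx(roll)).
In Python, from cell import ctrl gives the robot as it stands.
- The arm moves only by the shell command python3 -m crank 'ROWS' [OPENING]. ROWS is JSON, a list that holds one entry, the list of rows, each a list of 6 numbers: the shift along the tool's x, y, z in units of 30 mm (1.0 is 30 mm), then the turn, a rotation vector about the tool's x, y, z in units of 6 degrees (1.0 is 6 degrees). In form: [[[tx, ty, tz, rx, ry, rz], ...]]. A call has 1 to 12 rows; each row shifts and turns the pose as measured when the row begins, along the tool's axes as they then stand; what a row does not reach is not made up. A row lasts 1/12 s, in which the tool goes at most 41.7 mm and 7.16 degrees, less where a joint would pass 70% of its speed; a pose out of reach is approached as far as the arm can. A call is refused whole if a number of a shift passes 1 or a number of a turn 1, either way. A call with a gripper value outside its range is refused whole. OPENING is the gripper command: -1 is fully open, 1 is shut, values between are in proportion, set as the call begins (- or left out, the last holds). The fingers move at their own pace and stop on an object; the grip force is fixed at half the most. Time passes only in rows, so rows that do not move let the fingers close. It gives the time, the measured TCP pose, the force and the opening at its end, in the units of the state.
- ctrl.read_state(): the state, without advancing time (a new reading comes with each control period).
- ctrl.get_image(name): name is "scene" or "top" or "wrist"; returns a dict with "color" (384x512x3 uint8, red, green, blue), "depth" (384x512 float32, mm along the optical axis (not along the pixel's ray), 0 where there is no reading), "camera_matrix" (3x3 intrinsics, pixels), "R" (3x3) and "t" (3): a world point X has camera coordinates R X + t. Camera axes: x right, y down, z forward; pixel columns grow to the right and rows downward; lengths in mm; the calibration is good to about 2 mm. A picture is of the moment at which its call begins.
- ctrl.finish_job(): hands the job in, once; it reports no verdict.
Trained networks look in a picture, given as the dict that the camera call returned (one of the last four; its "shot" number tells which), for a name from the list of things; names that differ only in an ending like _2 or _b are one class to them, and where a whole thing is asked for, a point or a joint stands for the part that bears it (a point fixed in the world has none). Each returns a list of dicts, best first, with "conf" (0 to 1); they miss things now and then, are a little off and sometimes report something else, mostly with a low value. They report only what shows in the picture. A call takes as long as a camera call. They do not tell look-alikes from the thing itself.
- ctrl.search_frame(query, picture): "extent" ([centre column, centre row, width, height] in pixels, round what is visible of it).
The state is a dict: "clock": time; "qpos": joint angles; "qd": joint speeds; "tau": joint torques, N m; "eef_pos": TCP position; "tool_rot": TCP orientation; "force": force on the tool from outside, world axes, zero at the start; "torque": the same for the moment, N m; "width": finger opening in mm.
Only numpy, scipy, OpenCV 4.12 (cv2) and the standard library are available. Lean on these libraries where they do the work, as an engineer would, in place of code of your own. Each camera call takes 0.05 s, during which the arm holds its last target. There are 200 camera calls.

## Task

In the two-tier component case, lift the hinged divider flap by its knob until it stands up by itself, then take the longer of the two lens tubes from the sloping rack and set it down upright, without dropping it, on the rubber pad in the lower tier, wholly on the pad. Leave the flap standing open and leave the short tube, the mirror mount in the other bay, the steel pedestal and the screwdriver where they are.

Things in the scene. Friction and masses are not known exactly. Their poses are not given: they have to be found in the camera images.
- case: Fixed grey open-topped case, outside 136 (x) x 222 (y) x 90 (z), walls and floor 5 thick. Origin: centre of its underside, on the table; z up; x points to the hinge side, -x roughly towards the robot. A low wall along x (6 thick, top 40 above the table) parts the lower tier into two bays, each 126 (x) x 103 (y), centred at y = +54.5 and y = -54.5. One bay (it varies) has the rubber pad, the other the mirror mount.
- flap (a joint): Hinge of the divider flap, an aluminium plate 122 x 206 x 4 (120 g) that covers the lower tier 80 above the table, 10 below the case's rim. It starts closed or a little ajar. 0 = closed (level), grows as its near edge lifts, up to 1.8 rad (leaning back past upright). Stiff friction hinge: it stays at whatever angle it is left; about 2 N at the knob lifts it. Upright, its edge reaches 210 above the table: carry things over it or round it.
- flap_hinge (a point): Point on the hinge line, mid-length, 63 in +x from the case's origin and 82 above the table; axes as the case's, the hinge line is its y axis. At angle q the knob lies, in these axes, at x = -105 cos q + 32 sin q, z = 105 sin q + 32 cos q.
- flap_knob (a point): Centre of the flap's knob, a black cylinder of diameter 18 and length 26 lying parallel to the hinge (along y) on an 8 thick stem, centre 30 above the flap's upper face when closed. Pinched by its two flat ends it can pivot between the fingers as the flap swings. It turns with the flap: x is in the flap's plane towards the hinge, y along the hinge, z off the flap's upper face.
- long_tube: The longer lens tube: black cylinder with a steel-grey ring near its top, diameter 30, length 66, 70 g (varies). Origin: centre of its lower end; z runs along its axis towards its upper end. It leans in the rack, 30 degrees from vertical, its upper end towards the rack's +x side; its upper 41 stands clear of the rack's walls.
- short_tube: Bystander: a like tube, diameter 30, only 36 long, leaning in the rack's other place; the two stand 90 apart and may be swapped. Origin and axes as for the long tube.
- rack: Fixed aluminium rack, base 100 (x) x 176 (y) x 8. Origin: centre of its underside; z up; -x roughly towards the robot. Two places at y = +45 and y = -45, each a sloping ledge and backrest with side walls 36 apart and 25 high measured along the tube. The backrest is on the +x side and the front (-x) is open; a tube slides out upwards along its own axis.
- pad: Flat dark rubber pad, 112 (x) x 90 (y) x 4 thick, lying loose on the floor of one bay (the bay floor is 5 above the table). Origin: centre of its underside, z up, axes roughly as the case's.
- mount: Bystander: square aluminium mirror mount, 56 x 56, 39 tall with its two black screws and a round steel mirror on top, lying in the other bay. Origin: centre of its underside.
- pedestal: Bystander: steel pedestal post, foot diameter 45, post diameter 25, 55 tall, standing beyond the work. Origin: centre of its underside.
- driver: Bystander: screwdriver, 150 long, black handle, handle diameter about 25, lying on the table between the case and the rack, handle towards the robot. Origin: under its middle.
Not all that is in view belongs to the job. What is shaped like the long_tube but purple or turquoise is not meant.

How it is judged:
By the outcome, as a careful person would: the job done as asked, in the order asked, and still so for the second after the job is handed in, with the robot touching nothing.
It also fails if it takes over 56 s, if anything falls off the work surface, if the arm or the gripper's body presses on something with over 40 N, if the wrist force passes 120 N, or if a joint passes its speed limit or range.

## Working session

There is one attempt and no reset: what is moved stays moved. The work goes in short steps, Python scripts to look and compute and a shell command to move; the robot and the scene stay as the last step left them, time stands still between calls to the robot, and variables do not carry over. Pictures are saved under pics/ and viewed, about 8 in all and at most 12, crops included, and the job is handed in when it is done.

```bash
ls; mkdir -p pics; cat > h.py <<'E'
import numpy as np, cv2
from cell import ctrl
from scipy.spatial.transform import Rotation as Ro
def cloud(p):
    d=p["depth"].astype(float);K=np.array(p["camera_matrix"]);v,u=np.mgrid[:d.shape[0],:d.shape[1]]
    c=np.stack([(u-K[0,2])*d/K[0,0],(v-K[1,2])*d/K[1,1],d],-1)
    W=(c-np.array(p["t"]))@np.array(p["R"]); W[d==0]=np.nan
    return W
def save(n,im): cv2.imwrite("pics/"+n,cv2.cvtColor(im,cv2.COLOR_RGB2BGR))
E
cat > a.py <<'E'
from h import *
s=ctrl.read_state();print(s)
ims=[]
for n in ["scene","top"]:
    p=ctrl.get_image(n);np.save(n+".npy",p,allow_pickle=True);W=cloud(p);ims.append(p["color"])
    for q in ["case","flap","flap_knob","long_tube","short_tube","rack","pad","mount","pedestal","driver"]:
        for r in ctrl.search_frame(q,p)[:3]:
            if r["conf"]<.2: continue
            c,w,a,b=r["extent"];print(n,q,round(r["conf"],2),np.round(r["extent"]),np.round(W[min(383,int(w)),min(511,int(c))]))
save("a.png",cv2.resize(np.vstack(ims),(400*1,600)) if 0 else cv2.resize(ims[0],(800,600)))
save("b.png",cv2.resize(ims[1],(800,600)))
E
python3 a.py
```

```text
pics
{'clock': 0.0, 'qpos': array([-1.24782451,  0.62935458,  0.03843485,  1.51836639, -0.02698495,
        0.99630986, -0.02000036]), 'qd': array([ 0.00122713,  0.00066662,  0.00055586,  0.00035223, -0.00143719,
       -0.00107158,  0.00076143]), 'tau': array([-1.18146450e-03, -5.63382411e+01,  1.22660592e+00, -1.93435907e+01,
        1.12046339e-02,  1.04527056e-02, -1.48359140e-05]), 'eef_pos': array([246.09892734, 600.87097073, 201.68406598]), 'tool_rot': array([-3.13967265e+00,  3.43271928e-05,  2.75283448e+00]), 'force': array([-0.40697753, -0.51351471,  0.4015679 ]), 'torque': array([ 0.00707115, -0.01521867, -0.02084401]), 'width': 85.39663382498205}
scene case 0.93 [146. 231. 117.  96.] [ 613. -189.   86.]
scene flap 0.83 [145. 215. 102.  62.] [ 575. -188.   94.]
scene flap 0.67 [305. 210.  76.  49.] [561. 198.   6.]
scene flap_knob 0.79 [144. 215. 105.  62.] [ 574. -190.   93.]
scene flap_knob 0.36 [323. 187.  24.  15.] [564. 239.  78.]
scene long_tube 0.8 [323. 188.  23.  18.] [564. 237.  78.]
scene long_tube 0.65 [315. 168.  19.  15.] [412. 289.  18.]
scene long_tube 0.63
[... 307 characters left out ...]
 [ 564. -181.   95.]
top flap 0.85 [357. 214. 102.  60.] [ 566. -190.   95.]
top flap_knob 0.95 [356. 215.  98.  62.] [ 564. -186.   95.]
top long_tube 0.91 [108. 232.  24.  31.] [512. 369.  26.]
top long_tube 0.75 [141. 281.  30.  16.] [403. 290.  30.]
top long_tube 0.54 [159. 221.  23.  26.] [540. 242.  82.]
top short_tube 0.77 [200. 212.  17.  22.] [565. 157.  61.]
top rack 0.88 [181. 215.  79.  66.] [555. 203.  24.]
top rack 0.41 [258. 248.  22.  64.] [484.  23.  26.]
top pad 0.24 [356. 213. 112.  66.] [ 568. -185.   98.]
top pedestal 0.72 [253. 124.  21.  20.] [770.  41.  54.]
top pedestal 0.52 [258. 247.  21.  64.] [488.  23.  24.]
top driver 0.81 [258. 248.  20.  62.] [484.  23.  26.]
```

View pics/a.png

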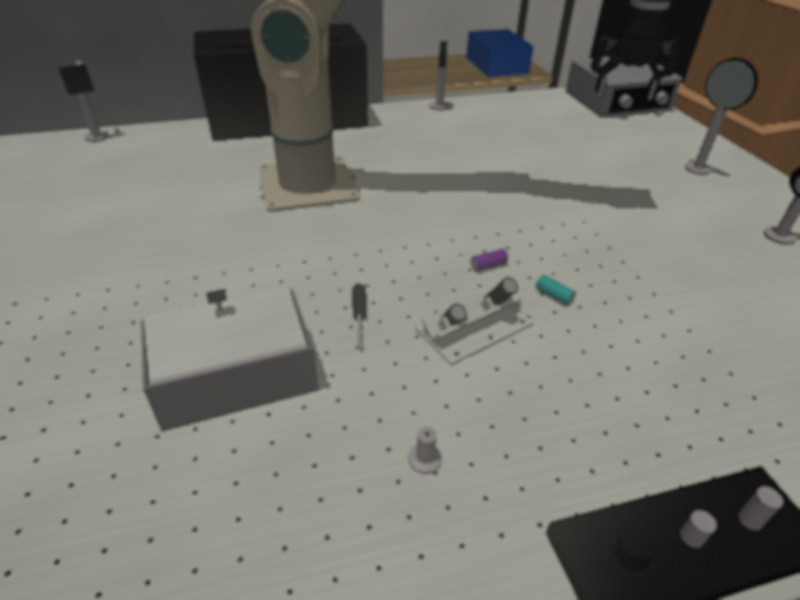

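View pics/b.png

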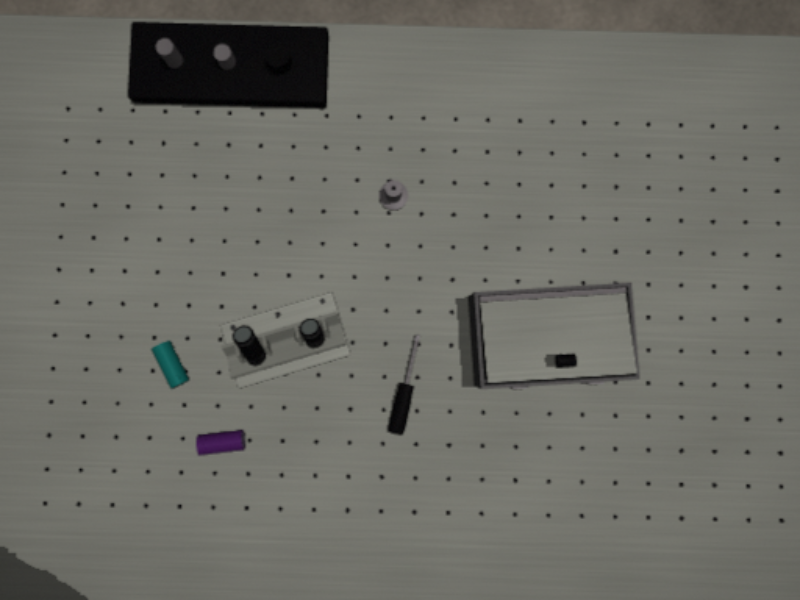

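Scene (image a) and top (image b, 800x600 px). Candidates for the long tube in b:
- black tube with ring in the rack's left place, (250,345)
- shorter black tube in the rack, (312,332)
- turquoise look-alike, (170,364)
- purple look-alike, (220,442)

I choose (250,345). The knob is at (566,360). A close crop and cloud measurements come next.

```bash
cat > b.py <<'E'
from h import *
out=[]
for n,crop in [("top",(120,180,230,420)),("scene",None)]:
    p=np.load(n+".npy",allow_pickle=True).item();W=cloud(p);C=p["color"].astype(float);g=C.mean(-1)
    m=(W[...,0]>450)&(W[...,0]<700)&(W[...,1]>-340)&(W[...,1]<-60)
    k=m&(W[...,2]>97)&(g<60); print(n,"knob",k.sum(),np.nanmean(W[k],0),np.nanmin(W[k],0),np.nanmax(W[k],0))
    r=m&(W[...,2]>70); P=W[r]; print("rect",cv2.minAreaRect(P[:,:2].astype(np.float32)))
    f=m&(W[...,2]>70)&(g>95); 
    # flap plane
    c=cv2.minAreaRect(P[:,:2].astype(np.float32))[0]; f=r&(np.hypot(W[...,0]-c[0],W[...,1]-c[1])<45)&(g>80)
    Q=W[f];A=np.c_[Q[:,0]-c[0],Q[:,1]-c[1],np.ones(len(Q))];print("plane",np.linalg.lstsq(A,Q[:,2],rcond=None)[0],len(Q))
    t=(W[...,0]>480)&(W[...,0]<640)&(W[...,1]>90)&(W[...,1]<320)
    for lo,hi in((195,290),(110,195)):
        k=t&(W[...,1]>lo)&(W[...,1]<hi)&(W[...,2]>30)&(g<75);Q=W[k];
        print("tube",lo,len(Q),Q.mean(0),Q.min(0),Q.max(0)); 
        z=Q[:,2]
        for a in range(30,110,10):
            s=Q[(z>=a)&(z<a+10)]
            if len(s)>3: print("   ",a,len(s),np.round(s.mean(0)),np.round(s.min(0)),np.round(s.max(0)))
    rr=t&(W[...,2]>4)&(g>75);print("rack",cv2.minAreaRect(W[rr][:,:2].astype(np.float32)))
    tb=(abs(W[...,0]-430)<40)&(abs(W[...,1]+100)<150);print("table z",np.nanmedian(W[tb][:,2]))
    if crop: save("c.png",cv2.resize(p["color"][180:260,130:240],(800,582),interpolation=cv2.INTER_CUBIC))
E
python3 b.py
```

```text
top knob 135 [ 527.78463998 -186.08774132  130.84185533] [ 499.92306935 -292.51694287   97.65764235] [538.62084575 -87.18128398 144.17051574]
rect ((563.7162475585938, -187.74703979492188), (139.1571502685547, 222.85894775390625), 4.960766315460205)
plane [-1.80984810e-01 -1.48497675e-02  9.52925806e+01] 1191
tube 195 356 [539.9965938  244.06172534  69.0782094 ] [510.83339088 221.14944313  31.82577737] [568.82594287 264.91751832  94.38148666]
    30 38 [526. 238.  37.] [511. 221.  32.] [552. 264.  40.]
    40 43 [525. 237.  45.] [513. 222.  41.] [543. 261.  50.]
    50 37 [527. 240.  56.] [520. 231.  50.] [545. 257.  60.]
    60 38 [533. 241.  65.] [525. 233.  60.] [550. 258.  70.]
    70 51 [544. 244.  76.] [529. 234.  70.] [569. 263.  80.]
    80 119 [553. 249.  85.] [536. 235.  80.] [567. 265.  90.]
    90 30 [547. 250.  92.] [542. 239.  90.] [556. 260.  94.]
tube 110 233 [560.28271437 157.60817571  53.20116132] [540.26468389 136.52988102  30.06800351] [581.61772513 186.0107937   70.14233281]
    30 30 [552. 153.  35.] [540. 138.  30.] [582. 186.  40.]
    40 44 [551. 153.  45.] [
[... 736 characters left out ...]
701995]
    40 16 [546. 236.  47.] [530. 229.  42.] [555. 245.  50.]
    50 24 [548. 234.  55.] [534. 229.  51.] [557. 246.  60.]
    60 29 [554. 236.  65.] [539. 230.  60.] [563. 247.  70.]
    70 29 [558. 237.  75.] [542. 232.  71.] [569. 247.  80.]
    80 15 [559. 236.  84.] [548. 233.  80.] [570. 241.  88.]
tube 110 33 [574.19333679 147.73946644  52.05321784] [559.92257863 142.58902979  38.51829699] [583.69477845 157.971973    60.85869491]
    40 10 [576. 149.  47.] [561. 143.  44.] [583. 156.  50.]
    50 19 [574. 147.  54.] [560. 143.  50.] [584. 158.  58.]
rack ((565.1155395507812, 202.67578125), (102.88619232177734, 185.20223999023438), 10.495468139648438)
table z 0.37098486128717534
```

View pics/c.png

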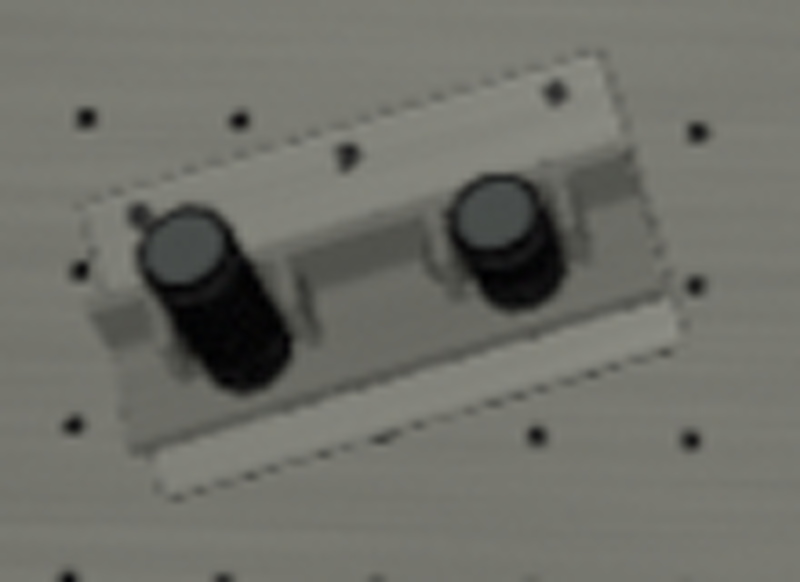

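The crop shows the left tube, disc at (187,247), clearly longer than the right one at (495,217), so left is the long tube. Flap is about 0.2 rad ajar, knob near (533,-191,136). Moving to the knob.

```bash
cat >> h.py <<'E'
def down(yawy):  # tool pointing down, tool y along world direction at angle yawy (deg)
    y=np.array([np.cos(np.radians(yawy)),np.sin(np.radians(yawy)),0]);z=np.array([0,0,-1.]);return np.c_[np.cross(y,z),y,z]
def togo(P,R):
    s=ctrl.read_state();R0=Ro.from_euler("xyz",s["tool_rot"]).as_matrix()
    d=R0.T@(np.array(P)-s["eef_pos"])/30;r=Ro.from_matrix(R0.T@R).as_rotvec(degrees=True)/6
    print("clk",round(s["clock"],2),"pos",s["eef_pos"].round(1),"q",np.round(s["qpos"],2),"F",np.round(s["force"],1),"w",round(s["width"],1))
    print("shift",d.round(2),"turn",r.round(2))
E
python3 - <<'E'
from h import *
togo([533,-191,185],down(95)); togo([533,-191,117],down(95))
p=np.load("top.npy",allow_pickle=True).item();W=cloud(p)
print(W[211:218,153:159].reshape(-1,3).mean(0))
K=np.array(p["camera_matrix"]);R=np.array(p["R"]);t=np.array(p["t"]);o=-R.T@t
def ray(c,r,z):
    u=130+c*.1375;v=180+r*.1375;d=R.T@np.linalg.inv(K)@[u,v,1];return (o+d*(z-o[2])/d[2]).round(1)
for c in [(80,210),(605,50),(170,498),(685,345)]: print(ray(*c,8))
print("disc",ray(187,247,88),ray(187,247,92), "cam",o)
E
```

```text
clk 1.1 pos [246.4 601.5 202.6] q [-1.25  0.63  0.04  1.52 -0.03  1.   -0.02] F [-0.2 -0.3  0.3] w 85.2
shift [-18.86 -20.82   0.59] turn [ 0.   -0.   -4.55]
clk 1.1 pos [246.4 601.5 202.6] q [-1.25  0.63  0.04  1.52 -0.03  1.   -0.02] F [-0.2 -0.3  0.3] w 85.2
shift [-18.86 -20.82   2.85] turn [ 0.   -0.   -4.55]
[555.4640507  249.30025664  86.85598541]
[567.8 299.8   8. ]
[623.9 131.6   8. ]
[475.9 267.1   8. ]
[529.  102.8   8. ]
disc [555.5 248.6  88. ] [555.5 247.8  92. ] cam [ 541.02100256   39.77563047 1120.42576728]
```

```bash
python3 -m crank '[[[-0.9,-1,0,0,0,0],[-0.9,-1,0,0,0,0],[-0.9,-1,0,0,0,0],[-0.9,-1,0,0,0,0],[-0.9,-1,0,0,0,0],[-0.9,-1,0,0,0,0],[-0.9,-1,0,0,0,0],[-0.9,-1,0,0,0,0],[-0.9,-1,0,0,0,0],[-0.9,-1,0,0,0,0],[-0.9,-1,0,0,0,0],[-0.9,-1,0,0,0,0]]]' -1; python3 -c "
from h import *
togo([533,-191,185],down(95))"
```

```text
clock: 2.1
eef_pos: [412.6, 143.1, 199.1]
tool_rot: [3.129, -0.002, 2.773]
force: [0.8, 0.3, -0.5]
width: 85.6
clk 2.1 pos [412.6 143.1 199.1] q [-0.44  0.33  0.07  2.09 -0.05  0.71  0.86] F [ 0.8  0.3 -0.5] w 85.6
shift [-7.75 -8.95  0.34] turn [ 0.13  0.01 -4.35]
```

```bash
python3 -m crank '[[[-0.85,-1,0,0,0,0],[-0.85,-1,0,0,0,0],[-0.85,-1,0,0,0,0],[-0.85,-1,0,0,0,0],[-0.85,-1,0,0,0,0],[-0.85,-1,0,0,0,0],[-0.8,-0.9,0,0,0,0],[-0.7,-0.8,0,0,0,0],[0,0,0,0,0,-1],[0,0,0,0,0,-1],[0,0,0,0,0,-1],[0,0,0,0,0,-1]]]'; cat > c.py <<'E'
from h import *
togo([533,-191,185],down(95))
p=ctrl.get_image("wrist");W=cloud(p);g=p["color"].mean(-1)
for r in ctrl.search_frame("flap_knob",p)[:2]: print(r)
k=(g<70)&(W[...,2]>118)&(W[...,2]<152)&(abs(W[...,0]-533)<50)&(abs(W[...,1]+191)<60)
Q=W[k];print(len(Q),np.percentile(Q,[2,50,98],axis=0).round(1))
f=(g>80)&(abs(W[...,0]-565)<80)&(abs(W[...,1]+190)<110)&(W[...,2]>80)
save("d.png",cv2.resize(p["color"],(640,480)))
E
python3 c.py
```

```text
clock: 3.1
eef_pos: [520.7, -175.2, 198.6]
tool_rot: [3.137, 0.014, -3.094]
force: [-0.0, 0.1, -1.0]
width: 85.6
clk 3.1 pos [ 520.7 -175.2  198.6] q [ 0.28  0.48 -0.    1.82 -0.01  0.83  1.91] F [-0.   0.1 -1. ] w 85.6
shift [-0.38 -0.55  0.46] turn [ 0.04  0.14 -0.38]
{'extent': [233.1, 218.1, 239.6, 120.3], 'conf': 0.9}
705 [[ 522.3 -205.7  129.6]
 [ 528.2 -193.4  139.6]
 [ 537.8 -181.7  141.8]]
```

View pics/d.png

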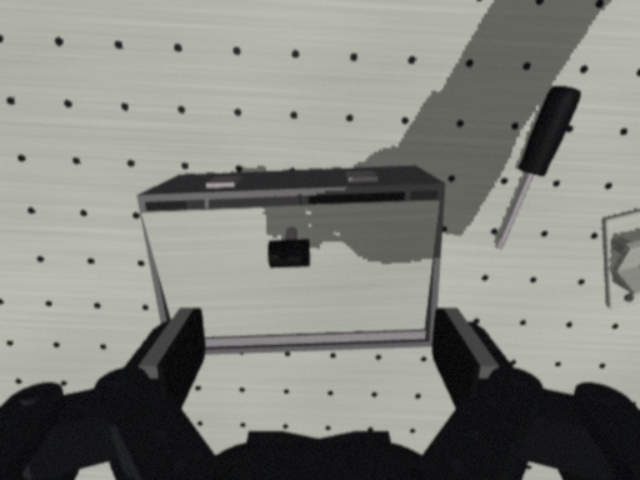

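The knob is at (289,253) in the wrist view, centred between the jaws horizontally but a bit off. Its centre is about (530.5,-193.7,133).

```bash
python3 -m crank '[[[-0.35,-0.6,0,0,0,-0.4],[0,0,0.8,0,0.1,0],[0,0,0.8,0,0,0],[0,0,0,0,0,0]]]'; python3 -c "
from h import *
togo([531,-193.7,116],down(95))"
```

```text
clock: 3.53
eef_pos: [534.8, -192.8, 151.6]
tool_rot: [3.139, 0.009, -3.067]
force: [-1.0, 0.1, 0.3]
width: 85.4
clk 3.53 pos [ 534.8 -192.8  151.6] q [ 0.31  0.57 -0.01  1.81 -0.    0.75  1.95] F [-1.   0.1  0.3] w 85.4
shift [ 0.14 -0.02  1.19] turn [ 0.03  0.09 -0.12]
```

```bash
python3 -m crank '[[[0.15,0,0.6,0,0.1,0],[0,0,0.6,0,0,0],[0,0,0,0,0,0]]]' && python3 -m crank '[[[0,0,0,0,0,0],[0,0,0,0,0,0],[0,0,0,0,0,0],[0,0,0,0,0,0],[0,0,0,0,0,0],[0,0,0,0,0,0],[0,0,0,0,0,0],[0,0,0,0,0,0]]]' 1
```

```text
clock: 3.78
eef_pos: [531.4, -192.5, 116.5]
tool_rot: [3.139, -0.0, -3.074]
force: [-0.4, -0.2, 0.2]
width: 85.4
clock: 4.45
eef_pos: [535.0, -192.8, 123.5]
tool_rot: [-3.141, 0.008, -3.077]
force: [-0.7, -0.3, 0.0]
width: 0.3
```

```bash
cat > d.py <<'E'
from h import *
import sys
p=ctrl.get_image("wrist");q=ctrl.get_image("scene");W=cloud(q)
s=ctrl.read_state();print(s["eef_pos"].round(1),s["tool_rot"].round(3),s["force"].round(1),s["width"])
a=cv2.resize(p["color"],(400,300));x,y=int(sys.argv[2]),int(sys.argv[3]);b=cv2.resize(q["color"][y:y+90,x:x+120],(400,300),interpolation=cv2.INTER_CUBIC)
save(sys.argv[1],np.hstack([a,b]))
np.save("lw.npy",p,allow_pickle=True);np.save("ls.npy",q,allow_pickle=True)
E
python3 d.py e.png 85 160
```

```text
[ 535.  -192.7  123.3] [-3.141  0.008 -3.077] [ 0.4 -0.2 -0.1] -0.21536990783849347
```

View pics/e.png

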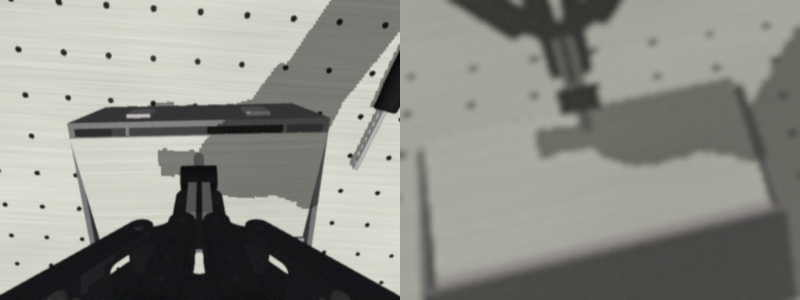

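```bash
python3 - <<'E'
from h import *
s=ctrl.read_state()
for n in("lw","ls"):
    p=np.load(n+".npy",allow_pickle=True).item();W=cloud(p);g=p["color"].mean(-1)
    K=np.array(p["camera_matrix"]);R=np.array(p["R"]);t=np.array(p["t"])
    for X in [s["eef_pos"],[531,-193.7,133]]:
        c=K@(R@X+t);print(n,(c[:2]/c[2]).round(1),c[2].round())
    print("cam",(-R.T@t).round(), "look",R[2].round(2))
    if n=="lw":
        for v in range(195,262,5): print(v,W[v,254].round(),g[v,254], W[v,242].round())
    else:
        for v in range(180,202,2): print(v,W[v,138].round(),g[v,138].round())
E
```

```text
lw [255.6 225.5] 187.0
lw [254.3 226.2] 177.0
cam [ 457. -198.  294.] look [ 0.31  0.02 -0.95]
195 [ 523. -194.  104.] 112.0 [ 523. -202.  103.]
200 [ 523. -194.  111.] 79.66666666666667 [ 527. -202.  103.]
205 [ 525. -194.  116.] 80.33333333333333 [ 531. -202.  101.]
210 [ 526. -194.  122.] 75.0 [ 535. -202.  101.]
215 [ 523. -194.  135.] 7.0 [ 524. -201.  135.]
220 [ 525. -194.  139.] 13.333333333333334 [ 525. -201.  138.]
225 [ 527. -194.  141.] 19.666666666666668 [ 528. -201.  139.]
230 [ 530. -194.  140.] 21.0 [ 530. -200.  140.]
235 [ 523. -194.  159.] 20.666666666666668 [ 524. -200.  159.]
240 [ 524. -194.  164.] 17.666666666666668 [ 524. -200.  164.]
245 [ 524. -194.  168.] 14.666666666666666 [ 524. -200.  168.]
250 [ 523. -194.  175.] 14.666666666666666 [ 524. -199.  174.]
255 [ 523. -194.  178.] 19.0 [ 524. -199.  178.]
260 [ 523. -194.  182.] 16.666666666666668 [ 524. -199.  182.]
ls [139.5 193.5] 781.0
ls [138.1 189. ] 778.0
cam [1172. -113.  636.] look [-0.72  0.21 -0.66]
180 [ 545. -187.  168.] 87.0
182 [ 546. -188.  163.] 91.0
184 [ 545. -189.  158.] 90.0
186 [ 531. -192.  142.] 66.0
188 [ 536. -193.  140.] 55.0
190 [ 539. -193.  137.] 56.0
192 [ 543. -194.  135.] 60.0
194 [ 527. -197.  116.] 108.0
196 [ 521. -199.  105.] 129.0
198 [ 524. -200.  103.] 106.0
200 [ 532. -200.  103.] 107.0
```

```bash
python3 - <<'E'
from h import *
p=np.load("lw.npy",allow_pickle=True).item();W=cloud(p);g=p["color"].mean(-1)
for v in range(224,242): print(v,[(W[v,u].round().astype(int).tolist(),int(g[v,u])) for u in (246,254,262)])
p=np.load("ls.npy",allow_pickle=True).item();W=cloud(p);g=p["color"].mean(-1)
for v in range(178,194): print(v,[(W[v,u].round().astype(int).tolist(),int(g[v,u])) for u in (134,137,140)])
E
python3 -m crank '[[[0,0,0,0,0,0]]]' ; python3 -c "
from h import *
s=ctrl.read_state();print(s)"
```

```text
224 [([527, -198, 140], 18), ([527, -194, 139], 15), ([526, -190, 141], 24)]
225 [([528, -198, 139], 16), ([527, -194, 141], 19), ([527, -190, 140], 17)]
226 [([528, -198, 140], 18), ([528, -194, 140], 24), ([527, -190, 140], 20)]
227 [([528, -198, 140], 21), ([528, -194, 141], 22), ([528, -190, 141], 18)]
228 [([529, -198, 140], 21), ([529, -194, 140], 21), ([528, -190, 140], 18)]
229 [([530, -198, 139], 21), ([529, -194, 142], 23), ([529, -190, 141], 23)]
230 [([530, -198, 140], 18), ([530, -194, 140], 21), ([530, -190, 140], 18)]
231 [([531, -198, 141], 17), ([530, -194, 141], 19), ([530, -190, 140], 19)]
232 [([531, -198, 141], 35), ([530, -194, 142], 19), ([531, -190, 141], 35)]
233 [([524, -198, 156], 59), ([524, -194, 157], 12), ([523, -190, 157], 62)]
234 [([524, -198, 157], 78), ([524, -194, 157], 14), ([523, -191, 159], 78)]
235 [([524, -198, 158], 80), ([523, -194, 159], 20), ([523, -190, 159], 83)]
236 [([524, -198, 159], 80), ([524, -194, 160], 21), ([523, -191, 160], 83)]
237 [([524, -198, 161], 82), ([523, -194, 161], 14), ([523, -191, 161], 81)]
238 [([524, -198, 161]
[... 1616 characters left out ...]
, 0.7]
width: 0.1
{'clock': 4.6333, 'qpos': array([ 2.98810359e-01,  6.08773273e-01, -1.46597092e-03,  1.83582091e+00,
       -1.90893359e-03,  6.89522216e-01,  1.93430133e+00]), 'qd': array([ 0.00123244, -0.0005472 ,  0.00070162, -0.00081744,  0.00049438,
        0.00141351, -0.00188523]), 'tau': array([ 1.78198006e-03, -5.09645283e+01,  6.67017605e-01, -1.49087986e+01,
        3.70344482e-03, -4.14786686e-02, -3.15692500e-05]), 'eef_pos': array([ 534.84519538, -192.71834703,  123.24908705]), 'tool_rot': array([-3.1408639 ,  0.00771997, -3.07716402]), 'force': array([0.00710349, 0.79848003, 0.67890136]), 'torque': array([-0.04290965, -0.03167575, -0.01111972]), 'width': 0.08888925283458962}
```

Both cameras show the shut fingertips ending at z≈155 (knob top at 142), although the TCP reads 123. So the reported z is about 30 mm lower than the real tips, and the fingers closed above the knob. I'll open, descend in part and check from the picture.

```bash
python3 -m crank '[[[0,0,0,0,0,0],[0,0,0,0,0,0],[0,0,0,0,0,0],[0,0,0,0,0,0],[0.1,0,0.5,0,0,0],[0,0,0.4,0,0,0],[0,0,0,0,0,0]]]' -0.2; python3 d.py f.png 85 160
```

```text
clock: 5.22
eef_pos: [532.8, -193.2, 96.0]
tool_rot: [-3.14, 0.01, -3.077]
force: [0.2, -1.3, 0.1]
width: 51.4
[ 533.7 -193.5   97.4] [-3.139  0.011 -3.077] [-0.5 -0.4  0.6] 50.78341881538464
```

View pics/f.png

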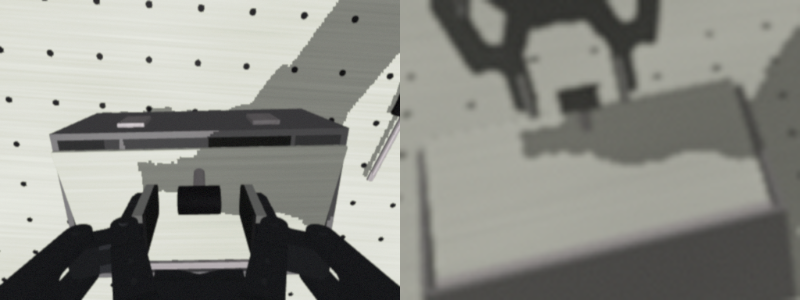

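Fingers now straddle the knob (knob at (199,198) left half), tips about level with it; 14 mm deeper, then close.

```bash
python3 -m crank '[[[0.08,0,0.5,0,0,0],[0,0,0,0,0,0]]]';  python3 -m crank '[[[0,0,0,0,0,0],[0,0,0,0,0,0],[0,0,0,0,0,0],[0,0,0,0,0,0],[0,0,0,0,0,0]]]' 1
```

```text
clock: 5.48
eef_pos: [532.7, -194.1, 83.7]
tool_rot: [-3.138, 0.014, -3.077]
force: [-1.0, 0.2, 0.0]
width: 51.0
clock: 5.9
eef_pos: [534.0, -193.2, 86.4]
tool_rot: [-3.139, 0.016, -3.075]
force: [0.7, 1.0, -4.9]
width: 25.0
```

Knob gripped (width 25). Swing it along its arc.

```bash
python3 -m crank '[[[-0.24,0,-0.39,0,0,0],[-0.29,0,-0.36,0,0,0],[-0.33,0,-0.32,0,0,0],[-0.37,0,-0.28,0,0,0],[0,0,0,0,0,0]]]'; cat > k.py <<'E'
from h import *
import sys
s=ctrl.read_state();c=np.array([.996,.087]);d=(s["eef_pos"][:2]-[534,-193.2])@c; x=-97+d; z=51.3+s["eef_pos"][2]-86.4
print("rel",x,z,"r",np.hypot(x,z),"q",np.arctan2(z,-x)-.296, s["force"].round(1), np.round(s["torque"],2),s["width"])
E
python3 k.py
```

```text
clock: 6.32
eef_pos: [565.0, -190.3, 123.9]
tool_rot: [-3.141, 0.001, -3.073]
force: [1.2, 0.4, -3.9]
width: 24.7
rel -65.91684238962257 88.83960253842164 r 110.62325745431237 q 0.636450464290087 [ 1.2  0.4 -3.9] [-0.03 -0.02  0.21] 24.656481210104182
```

```bash
python3 -m crank '[[[-0.40,0,-0.25,0,0,0],[-0.42,0,-0.21,0,0,0],[-0.44,0,-0.15,0,0,0],[-0.45,0,-0.09,0,0,0],[0,0,0,0,0,0]]]'; python3 k.py
```

```text
clock: 6.73
eef_pos: [598.4, -187.2, 139.9]
tool_rot: [3.136, -0.035, -3.076]
force: [2.5, 0.8, -7.8]
width: 24.6
rel -32.341107550347445 104.79692123195062 r 109.6737978611063 q 0.9754616423503144 [ 2.5  0.8 -7.8] [-0.22 -0.52 -0.16] 24.58423392173646
```

```bash
python3 -m crank '[[[-0.49,0,-0.11,0,0,0],[-0.5,0,-0.05,0,0,0],[-0.5,0,0.01,0,0,0],[-0.48,0,0.06,0,0,0],[0,0,0,0,0,0]]]'; python3 k.py
```

```text
clock: 7.15
eef_pos: [644.2, -183.0, 141.6]
tool_rot: [3.131, -0.059, -3.08]
force: [-1.2, -0.5, -1.7]
width: 24.4
rel 13.603216458094437 106.51169156832557 r 107.37685010630499 q 1.4018243527325474 [-1.2 -0.5 -1.7] [-0.2   0.52 -0.07] 24.41410135465647
```

```bash
python3 -m crank '[[[-0.46,0,0.04,0,0,0],[-0.44,0,0.1,0,0,0],[-0.28,0,0.1,0,0,0],[0,0,0,0,0,0]]]'; python3 k.py
```

```text
clock: 7.48
eef_pos: [672.9, -180.3, 133.3]
tool_rot: [3.127, -0.068, -3.082]
force: [-1.1, 0.8, 1.3]
width: 24.8
rel 42.428812231919125 98.18156686811048 r 106.95711374232525 q 1.682704447537517 [-1.1  0.8  1.3] [-0.09  0.48  0.03] 24.774100571075998
```

```bash
python3 -m crank '[[[0,0,0,0,0,0],[0,0,0,0,0,0],[0,0,0,0,0,0],[0,0,-0.5,0,0,0],[0,0,-1,0,0,0],[0,0,-1,0,0,0],[0,0,-1,0,0,0],[0,0,-1,0,0,0]]]' -0.1; python3 - <<'E'
from h import *
q=ctrl.get_image("scene");W=cloud(q);C=q["color"]
m=(W[...,2]>105)&(abs(W[...,0]-640)<70)&(W[...,1]>-285)&(W[...,1]<-90)&(W[...,2]<215)
P=W[m];c=np.array([.996,.087]);X=(P[:,:2]-[628.3,-183])@c;g=C.mean(-1)[m]
b=g>70
for z in range(100,220,15):
    k=b&(P[:,2]>z)&(P[:,2]<=z+15)
    if k.sum():print(z,k.sum(),np.median(X[k]),np.median(P[k,2]))
print(P[:,2].max(), m.sum()); print(ctrl.read_state()["eef_pos"])
t=ctrl.get_image("top");save("g.png",np.hstack([cv2.resize(q["color"][150:300,70:270],(400,300)),cv2.resize(t["color"][140:290,270:470],(400,300))]))
E
```

```text
clock: 8.15
eef_pos: [675.5, -183.5, 264.5]
tool_rot: [3.125, -0.079, -3.086]
force: [-0.0, 0.3, 0.3]
width: 46.9
100 346 3.736744620848402 110.02938639108496
115 538 3.9370928016015814 122.54694675123602
130 564 4.594028534579962 137.7927481696343
145 509 5.177791614122329 152.6591257744615
160 543 5.565169177658159 167.81640799668833
175 645 6.109821230978246 182.77163831422425
190 724 6.646634330966674 197.22377827201427
205 170 6.00575947891714 206.03554380165946
208.35478774048252 4156
[ 679.3321442  -184.62231481  271.81801079]
```

View pics/g.png

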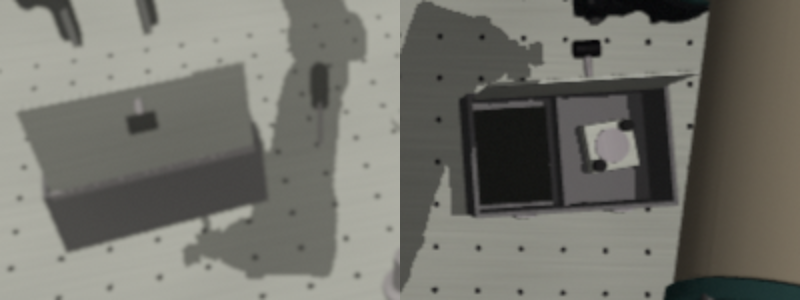

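Right half: the pad is in the left (+y) bay at (511,155), the mount in the other bay. The flap stands at about 1.6 rad on its own. On to the tube.

```bash
cat >> h.py <<'E'
A=np.array([.4755,.1545,.866]);TOP=np.array([555.5,248.6,87.])
def tilt():
    z=-A;y=np.array([-.309,.951,0]);return np.c_[np.cross(y,z),y,z]
E
python3 - <<'E'
from h import *
togo(TOP+60*A,tilt())
W=Ro.from_euler("xyz",ctrl.read_state()["tool_rot"]).as_matrix();print(W.round(2))
p=ctrl.get_image("top");g=p["color"].mean(-1);C=cloud(p)
m=(g<45)&(abs(C[...,0]-561)<70)&(abs(C[...,1]+134)<60)&(C[...,2]<16);Q=C[m];print(m.sum(),Q.mean(0),cv2.minAreaRect(Q[:,:2].astype(np.float32)))
E
```

```text
clk 8.25 pos [ 679.3 -184.6  269.6] q [ 0.21  0.71  0.02  1.16 -0.01  1.34  1.86] F [ 0.6 -0.1 -0.2] w 47.1
shift [ 2.06 14.84  4.7 ] turn [ 0.85  4.35 -2.36]
[[-1.   -0.05 -0.07]
 [-0.05  1.    0.01]
 [ 0.07  0.01 -1.  ]]
1846 [ 559.8188849  -139.01708853    8.70616737] ((560.2076416015625, -131.24813842773438), (126.37293243408203, 108.66169738769531), 5.038752555847168)
```

```bash
python3 -m crank '[[[0.1,1,0,0,0,0],[0.1,1,0,0,0,0],[0.1,1,0,0,0,0],[0.1,1,0,0,0,0],[0.1,1,0,0,0,0],[0.1,1,0,0,0,0],[0.1,1,0,0,0,0],[0.1,1,0,0,0,0],[0.1,1,0,0,0,0],[0.1,1,0,0,0,0],[0.1,1,0,0,0,0],[0.1,1,0,0,0,0]]]' -1; python3 -c "
from h import *
togo(TOP+60*A,tilt())"
```

```text
clock: 9.3
eef_pos: [613.9, 172.6, 257.6]
tool_rot: [3.137, -0.09, -3.11]
force: [0.3, 0.0, -0.4]
width: 85.7
clk 9.3 pos [613.9 172.6 257.6] q [-0.3   0.61 -0.    1.38 -0.03  1.23  1.31] F [ 0.3  0.  -0.4] w 85.7
shift [0.54 2.85 4.03] turn [ 0.87  4.12 -2.58]
```

```bash
python3 -m crank '[[[0.2,0.7,0.2,0.17,0.83,-0.52],[0.2,0.7,0.2,0.17,0.83,-0.52],[0.2,0.7,0.2,0.17,0.83,-0.52],[0.2,0.7,0.2,0.17,0.83,-0.52],[0,0,0.2,0.17,0.83,-0.52],[0,0,0,0,0,0]]]'; python3 -c "
from h import *
togo(TOP+60*A,tilt())"
```

```text
clock: 9.8
eef_pos: [561.6, 261.6, 226.1]
tool_rot: [3.128, -0.557, -2.797]
force: [0.3, -1.5, -3.6]
width: 85.2
clk 9.8 pos [561.6 261.6 226.1] q [-0.41  0.95 -0.08  0.93 -0.02  1.82  1.43] F [ 0.3 -1.5 -3.6] w 85.2
shift [-2.1  -0.4   2.11] turn [-0.02 -0.32  0.25]
```

```bash
python3 -m crank '[[[-0.8,-0.15,0.6,0,-0.1,0.1],[-0.75,-0.15,0.6,0,-0.1,0.1],[-0.6,-0.1,0.6,0,-0.1,0.05],[0,0,0,0,0,0]]]'; cat > e.py <<'E'
from h import *
togo(TOP+60*A,tilt())
s=ctrl.read_state();R0=Ro.from_euler("xyz",s["tool_rot"]).as_matrix()
p=ctrl.get_image("wrist");W=cloud(p);g=p["color"].mean(-1);np.save("lw.npy",p,allow_pickle=True)
T=(W-s["eef_pos"])@R0   # tool frame
for sgn in(1,-1):
    m=(abs(T[...,0])<14)&(sgn*T[...,1]>35)&(sgn*T[...,1]<70)&(T[...,2]>-90)&(T[...,2]<10)&(g<110)
    print("finger",sgn,m.sum(),np.nanpercentile(T[m],[1,50,99.5],axis=0).round(1))
# tube in world
m=(g<75)&(W[...,2]>25)&(np.abs((W-TOP)@np.array([-.309,.951,0]))<25)&((W-TOP)@A<6)&((W-TOP)@A>-45)&(np.linalg.norm(np.cross(W-TOP,A),axis=-1)<28)
Q=W[m];L=Q-TOP;ey=np.array([-.309,.951,0]);ex=np.cross(ey,A)
v,u=np.where(m);print("px",u.min(),u.max(),v.min(),v.max())
l=L@A
for a in range(-45,8,8):
    k=(l>=a)&(l<a+8)
    if k.sum()>8: print(a,k.sum(),"y",np.percentile(L[k]@ey,[2,98]).round(1),"x",np.percentile(L[k]@ex,[2,98]).round(1))
print("top along A",np.percentile(l,[95,98,99.5]).round(1))
save("h.png",cv2.resize(p["color"],(640,480)))
E
python3 e.py
```

```text
clock: 10.13
eef_pos: [590.7, 259.9, 139.4]
tool_rot: [-3.138, -0.523, -2.832]
force: [-1.0, -0.2, -1.9]
width: 85.6
clk 10.13 pos [590.7 259.9 139.4] q [-0.4   1.04 -0.07  0.94 -0.    1.68  1.43] F [-1.  -0.2 -1.9] w 85.6
shift [0.19 0.   0.13] turn [-0.02  0.01 -0.04]
finger 1 3830 [[ -9.8  41.6 -89.8]
 [  7.9  43.8 -70.5]
 [ 13.9  67.6 -42.7]]
finger -1 3716 [[ -9.7 -67.3 -89.8]
 [  7.9 -44.7 -70.4]
 [ 13.9 -42.6 -43.2]]
px 237 274 157 205
-45 59 y [-13.6  16.2] x [-13.1  16. ]
-37 65 y [-13.   13.6] x [-13.2  -4.2]
-29 66 y [-12.7  13.6] x [-13.1  -3.5]
-21 66 y [-13.2  13.7] x [-13.  -4.]
-13 74 y [-12.8  13.9] x [-13.   -3.8]
-5 426 y [-13.7  14.4] x [-12.8  16.1]
top along A [-0.2  0.   0.4]
```

View pics/h.png

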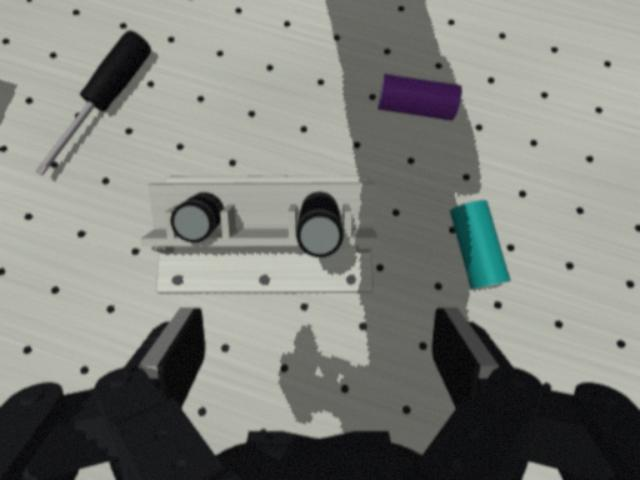

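The view shows the long tube's disc at (320,235), the short tube at (193,222), purple at (420,97), turquoise at (480,243). The axis fits within 1.5 mm, and open tips lie 43 mm behind the reported TCP along the tool. Descend along the axis.

```bash
python3 -m crank '[[[0.2,0,0.1,0,0,0],[0,0,0.9,0,0,0],[0,0,0.9,0,0,0],[0,0,0.9,0,0,0],[0,0,0,0,0,0]]]'; python3 -c "
from h import *
togo(TOP-62*A,tilt())"
```

```text
clock: 10.6
eef_pos: [548.5, 245.7, 81.8]
tool_rot: [-3.14, -0.503, -2.837]
force: [0.6, -0.7, -0.7]
width: 85.3
clk 10.6 pos [548.5 245.7  81.8] q [-0.39  1.   -0.08  1.19 -0.    1.45  1.42] F [ 0.6 -0.7 -0.7] w 85.3
shift [-0.1   0.02  1.79] turn [ 0.03  0.19 -0.08]
```

```bash
python3 -m crank '[[[-0.1,0,0.7,0,0.2,0],[0,0,0.6,0,0,0],[0,0,0.35,0,0,0],[0,0,0,0,0,0]]]'; python3 e.py | head -4; python3 -c "
from h import *
togo(TOP-62*A,tilt())"
```

```text
clock: 10.93
eef_pos: [533.5, 241.0, 45.9]
tool_rot: [3.141, -0.509, -2.839]
force: [-0.1, 0.3, -0.8]
width: 85.4
clk 10.93 pos [533.5 241.   45.9] q [-0.39  1.03 -0.08  1.25 -0.    1.37  1.42] F [-0.1  0.3 -0.8] w 85.4
shift [-0.04  0.04 -3.58] turn [ 0.06  0.14 -0.09]
finger 1 3790 [[ -9.8  41.7 -89.8]
 [  7.8  43.7 -70.2]
clk 10.98 pos [534.8 241.5  46.9] q [-0.39  1.03 -0.08  1.25 -0.    1.37  1.42] F [-0.1 -0.1  0.6] w 85.5
shift [0.04 0.01 0.54] turn [ 0.06  0.16 -0.09]
```

```bash
python3 -m crank '[[[0,0,0.55,0,0.15,0],[0.05,0,0.1,0,0,0],[0,0,0,0,0,0]]]'; python3 -m crank '[[[0,0,0,0,0,0],[0,0,0,0,0,0],[0,0,0,0,0,0],[0,0,0,0,0,0],[0,0,0,0,0,0],[0,0,0,0,0,0]]]' 1;  python3 -c "
from h import *
togo(TOP-62*A,tilt())"
```

```text
clock: 11.23
eef_pos: [527.6, 239.6, 32.7]
tool_rot: [3.14, -0.515, -2.839]
force: [0.1, 0.2, 0.0]
width: 85.3
clock: 11.73
eef_pos: [528.8, 240.2, 33.7]
tool_rot: [3.14, -0.513, -2.839]
force: [-0.2, 0.1, -1.0]
width: 28.2
clk 11.73 pos [528.8 240.2  33.7] q [-0.39  1.04 -0.08  1.27 -0.    1.35  1.42] F [-0.2  0.1 -1. ] w 28.2
shift [ 0.08 -0.01  0.06] turn [ 0.07  0.1  -0.1 ]
```

```bash
python3 -m crank '[[[0,0,-0.4,0,0,0],[0,0,-0.7,0,0,0],[0,0,-0.9,0,0,0],[0,0,-1,0,0,0],[0,0,-1,0,0,0],[0,0,-1,0,0,0],[0,0,0,0,0,0]]]'; python3 -c "
from h import *
togo([560.5,-134.5,170],down(95))"
```

```text
clock: 12.32
eef_pos: [599.3, 261.5, 167.0]
tool_rot: [3.141, -0.521, -2.839]
force: [-0.1, 0.2, -0.5]
width: 28.3
clk 12.32 pos [599.3 261.5 167. ] q [-0.4   1.03 -0.07  0.87 -0.01  1.75  1.43] F [-0.1  0.2 -0.5] w 28.3
shift [  4.53 -12.22   2.48] turn [-0.53 -4.95  2.01]
```

Held (28 mm). Upright it by 5 turns, then carry.

```bash
python3 -m crank '[[[0,-0.3,-0.3,-0.11,-0.98,0.4],[0,-0.5,-0.2,-0.11,-0.98,0.4],[0,-0.6,0,-0.11,-0.98,0.4],[0,-0.6,0,-0.1,-0.98,0.4],[0,-0.6,0,-0.1,-0.98,0.4],[0,-0.6,0,0,0,0]]]'; python3 -c "
from h import *
togo([560.5,-134.5,170],down(95))"
```

```text
clock: 12.82
eef_pos: [616.0, 170.4, 163.2]
tool_rot: [3.14, -0.004, -3.057]
force: [-0.4, -1.0, -0.7]
width: 28.3
clk 12.82 pos [616.  170.4 163.2] q [-0.3   0.66 -0.01  1.59  0.01  0.9   1.34] F [-0.4 -1.  -0.7] w 28.3
shift [ 2.7  -9.97 -0.23] turn [ 0.02 -0.04 -0.02]
```

```bash
python3 -m crank '[[[0.26,-0.7,-0.05,0,0,0],[0.26,-0.9,-0.05,0,0,0],[0.26,-1,-0.05,0,0,0],[0.26,-1,-0.05,0,0,0],[0.26,-1,-0.05,0,0,0],[0.26,-1,-0.05,0,0,0],[0.26,-1,-0.05,0,0,0],[0.26,-1,-0.05,0,0,0],[0.26,-0.9,-0.05,0,0,0],[0.2,-0.6,0,0,0,0],[0.1,-0.3,0,0,0,0],[0,0,0,0,0,0]]]'; python3 d.py i.png 85 150; python3 - <<'E'
from h import *
togo([560.5,-134.5,22],down(95))
s=ctrl.read_state();R0=Ro.from_euler("xyz",s["tool_rot"]).as_matrix()
p=np.load("ls.npy",allow_pickle=True).item();W=cloud(p);g=p["color"].mean(-1)
T=W-s["eef_pos"];m=(abs(T[...,0])<35)&(abs(T[...,1])<22)&(T[...,2]<26)&(T[...,2]>-60)
Q=T[m]
for a in range(-60,26,5):
    k=(Q[:,2]>=a)&(Q[:,2]<a+5)
    if k.sum()>2: print(a,k.sum(),np.percentile(Q[k],[5,50,95],axis=0)[:,:2].round(1).tolist())
E
```

```text
clock: 13.82
eef_pos: [543.8, -135.8, 173.4]
tool_rot: [3.141, -0.017, -3.06]
force: [0.5, 0.4, -0.8]
width: 28.4
[ 544.8 -132.4  173.4] [ 3.139 -0.016 -3.057] [ 1.   1.1 -1.1] 28.597364056272
clk 13.92 pos [ 544.8 -132.4  173.4] q [ 0.2   0.54 -0.02  1.79  0.02  0.83  1.83] F [ 1.   1.1 -1.1] w 28.6
shift [-0.6  -0.12  5.04] turn [ 0.02 -0.15 -0.02]
-10 6 [[5.3, -13.5], [11.3, 0.6], [13.8, 9.2]]
-5 29 [[3.7, -13.2], [12.2, -2.4], [14.4, 12.3]]
0 27 [[4.7, -14.4], [11.9, 0.8], [15.3, 11.7]]
5 26 [[5.1, -12.8], [12.7, -1.5], [14.6, 12.0]]
10 29 [[3.3, -14.7], [11.8, -0.1], [15.3, 12.4]]
15 26 [[6.7, -12.6], [12.7, -1.1], [15.7, 11.0]]
20 32 [[4.5, -14.8], [12.0, -2.4], [14.6, 11.2]]
25 5 [[3.7, -6.9], [11.4, 6.3], [14.4, 13.2]]
```

View pics/i.png

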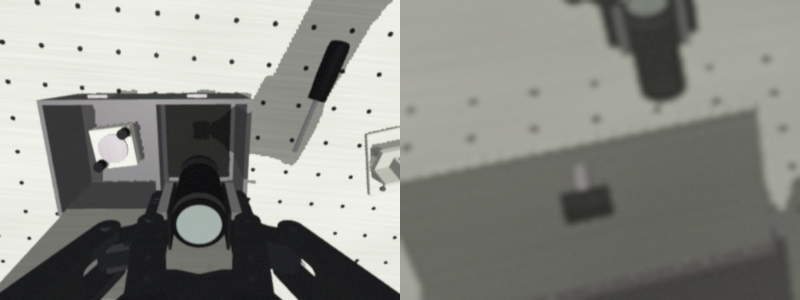

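Tube hangs upright over the pad bay (tube at (198,200) in the left half, pad seen around it). Lower end is about 7 mm below the reported TCP, so contact should come at TCP z≈16.

```bash
python3 -m crank '[[[-0.3,-0.06,0,0,-0.15,0],[-0.3,-0.06,0.2,0,0,0],[0,0,0.7,0,0,0],[0,0,0.9,0,0,0],[0,0,0.9,0,0,0],[0,0,0.7,0,0,0],[0,0,0.5,0,0,0],[0,0,0,0,0,0]]]'; python3 -c "
from h import *
togo([560.5,-134.5,16],down(95))"
```

```text
clock: 14.58
eef_pos: [578.0, -116.8, 50.5]
tool_rot: [3.133, 0.015, -3.035]
force: [0.4, -1.3, -1.0]
width: 28.5
clk 14.58 pos [ 578.  -116.8   50.5] q [ 0.18  0.74 -0.03  1.83  0.02  0.56  1.82] F [ 0.4 -1.3 -1. ] w 28.5
shift [ 0.66 -0.53  1.14] turn [0.08 0.15 0.19]
```

```bash
python3 -m crank '[[[0.3,-0.25,0,0.08,0.15,0.1],[0.3,-0.25,0,0,0,0.1],[0,0,0,0,0,0],[0,0,0,0,0,0]]]'; python3 -c "
from h import *
togo([560.5,-134.5,16],down(95))"
```

```text
clock: 14.92
eef_pos: [563.0, -131.5, 50.6]
tool_rot: [3.141, 0.0, -3.052]
force: [0.5, -0.2, -1.3]
width: 28.7
clk 14.92 pos [ 563.  -131.5   50.6] q [ 0.19  0.73 -0.02  1.85  0.02  0.56  1.82] F [ 0.5 -0.2 -1.3] w 28.7
shift [ 0.09 -0.09  1.15] turn [0.01 0.   0.02]
```

```bash
python3 -m crank '[[[0.15,-0.1,0.3,0,0,0],[0.05,0,0.3,0,0,0],[0.05,-0.05,0.2,0,0,0],[0,0,0,0,0,0]]]'; python3 -c "
from h import *
togo([560.5,-134.5,16],down(95))"
```

```text
clock: 15.25
eef_pos: [557.4, -138.6, 27.5]
tool_rot: [-3.14, 0.006, -3.054]
force: [-0.1, -0.3, -0.6]
width: 28.4
clk 15.25 pos [ 557.4 -138.6   27.5] q [ 0.21  0.76 -0.02  1.87  0.03  0.5   1.83] F [-0.1 -0.3 -0.6] w 28.4
shift [-0.11  0.13  0.38] turn [-0.01  0.06  0.  ]
```

```bash
python3 -m crank '[[[-0.05,0.05,0.15,0,0.05,0],[0,0,0.12,0,0,0],[0,0,0,0,0,0]]]';python3 -m crank '[[[0,0,0.08,0,0,0],[0,0,0,0,0,0]]]'
```

```text
clock: 15.5
eef_pos: [558.7, -136.9, 18.1]
tool_rot: [-3.141, -0.0, -3.054]
force: [-0.2, 0.1, -1.2]
width: 28.8
clock: 15.67
eef_pos: [559.4, -136.6, 15.9]
tool_rot: [-3.141, 0.001, -3.054]
force: [-1.0, -0.3, 0.3]
width: 28.3
```

```bash
python3 -m crank '[[[0,0,0.06,0,0,0],[0,0,0,0,0,0]]]';python3 -m crank '[[[0,0,0.06,0,0,0],[0,0,0,0,0,0]]]'
```

```text
clock: 15.83
eef_pos: [559.8, -136.6, 16.4]
tool_rot: [-3.14, 0.001, -3.054]
force: [0.2, 0.6, -0.6]
width: 28.8
clock: 16.0
eef_pos: [560.7, -136.7, 16.1]
tool_rot: [-3.139, 0.003, -3.053]
force: [1.1, -0.6, -1.3]
width: 28.6
```

```bash
python3 -m crank '[[[0,0,0.12,0,0,0],[0,0,0,0,0,0]]]';python3 -m crank '[[[0,0,0.12,0,0,0],[0,0,0.05,0,0,0]]]'; python3 d.py j.png 85 150 >/dev/null; python3 - <<'E'
from h import *
s=ctrl.read_state();print(s["eef_pos"].round(1),s["force"].round(1))
p=np.load("lw.npy",allow_pickle=True).item();W=cloud(p);g=p["color"].mean(-1);R0=Ro.from_euler("xyz",s["tool_rot"]).as_matrix()
T=(W-s["eef_pos"])@R0
m=(abs(T[...,0])<17)&(abs(T[...,1])<14)&(T[...,2]>-75)&(T[...,2]<25);Q=W[m]
print("top z",np.percentile(Q[:,2],[50,90,99]).round(1))
for a in range(-5,80,8):
    k=m&(W[...,2]>=a)&(W[...,2]<a+8)
    if k.sum()>5: print(a,k.sum(),np.percentile(T[k],[5,50,95],axis=0)[:,:2].round(1).tolist())
E
```

```text
clock: 16.17
eef_pos: [561.9, -136.8, 16.7]
tool_rot: [-3.139, 0.006, -3.054]
force: [0.4, -0.6, -1.5]
width: 28.6
clock: 16.33
eef_pos: [563.1, -137.0, 15.7]
tool_rot: [-3.138, 0.009, -3.054]
force: [-4.6, 1.2, 14.1]
width: 28.5
[ 563.  -137.    15.7] [-5.2  1.4 19.2]
top z [74.5 76.2 81. ]
3 338 [[9.1, -13.4], [14.6, 1.5], [16.6, 13.5]]
11 207 [[8.1, -12.3], [13.9, 0.3], [15.4, 11.9]]
19 262 [[7.6, -12.4], [13.6, -0.3], [15.5, 12.1]]
27 276 [[7.6, -12.3], [13.6, -0.0], [15.1, 11.9]]
35 321 [[7.4, -12.3], [13.3, -0.3], [14.9, 12.0]]
43 381 [[6.9, -12.1], [13.0, 0.1], [14.8, 13.3]]
51 464 [[6.9, -12.2], [12.9, 0.6], [14.6, 13.6]]
59 551 [[6.5, -12.1], [12.8, 0.5], [14.5, 13.6]]
67 1154 [[-12.8, -12.7], [9.6, 0.0], [14.3, 13.3]]
75 3056 [[-11.8, -11.5], [0.6, 0.0], [11.7, 13.5]]
```

View pics/j.png

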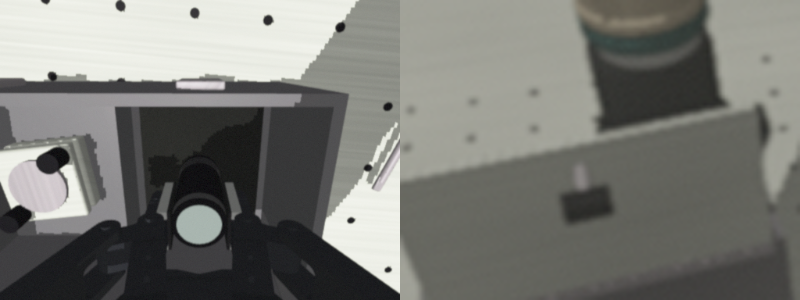

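Contact confirmed (19 N upward, tube top at z≈75). Relax the load slightly, open, and lift straight off.

```bash
python3 -m crank '[[[0,0,-0.04,0,0,0]]]'; python3 -m crank '[[[0,0,0,0,0,0],[0,0,0,0,0,0],[0,0,0,0,0,0],[0,0,0,0,0,0]]]' -0.2;  python3 -m crank '[[[0,0,-0.3,0,0,0],[0,0,-0.6,0,0,0],[0,0,-1,0,0,0],[0,0,-1,0,0,0],[0,0,-1,0,0,0],[0,0,-1,0,0,0],[0,0,-1,0,0,0],[0,0,0,0,0,0]]]'
```

```text
clock: 16.52
eef_pos: [563.0, -136.9, 17.2]
tool_rot: [-3.138, 0.009, -3.054]
force: [0.1, 0.7, -2.1]
width: 28.2
clock: 16.85
eef_pos: [563.5, -136.7, 16.1]
tool_rot: [-3.138, 0.009, -3.053]
force: [-0.0, 0.5, 0.3]
width: 51.2
clock: 17.52
eef_pos: [559.8, -135.6, 200.2]
tool_rot: [-3.14, 0.002, -3.053]
force: [1.3, -0.9, -0.6]
width: 51.2
```

```bash
python3 -m crank '[[[0.8,0.8,-0.3,0,0,0],[0.8,0.8,-0.3,0,0,0],[0.8,0.8,-0.3,0,0,0],[0.8,0.8,0,0,0,0],[0,0,0,0,0,0]]]'; python3 - <<'E'
from h import *
w=ctrl.get_image("wrist");q=ctrl.get_image("scene");t=ctrl.get_image("top")
C=cloud(t);g=t["color"].mean(-1)
m=(abs(C[...,0]-561)<30)&(abs(C[...,1]+136)<30)&(C[...,2]>66)&(C[...,2]<84);Q=C[m];print("tube top",m.sum(),Q.mean(0).round(1),Q.min(0).round(1),Q.max(0).round(1))
P=cloud(q);m=(P[...,2]>105)&(abs(P[...,0]-640)<70)&(P[...,1]>-285)&(P[...,1]<-90)&(P[...,2]<215)&(q["color"].mean(-1)>70)
X=(P[m][:,:2]-[628.3,-183])@np.array([.996,.087]);print("flap slope",np.polyfit(P[m][:,2],X,1))
o=np.load("top.npy",allow_pickle=True).item();C0=cloud(o)
for n,u,v in(("ped",253,124),("driver",258,248),("short",200,212)): print(n,C0[v-3:v+4,u-3:u+4].reshape(-1,3).mean(0).round(),C[v-3:v+4,u-3:u+4].reshape(-1,3).mean(0).round())
save("k.png",np.hstack([cv2.resize(w["color"],(400,300)),cv2.resize(t["color"][140:290,270:470],(400,300))]))
E
```

```text
clock: 17.93
eef_pos: [452.8, -47.4, 229.2]
tool_rot: [-3.138, 0.008, -3.057]
force: [-1.5, 1.2, -0.9]
width: 51.4
tube top 150 [ 561.8 -133.5   75. ] [ 547.4 -148.1   67.2] [ 576.4 -118.9   81.7]
flap slope [ 0.03949957 -0.78652624]
ped [nan nan nan] [nan nan nan]
driver [484.  22.  22.] [484.  22.  22.]
short [563. 155.  63.] [563. 155.  63.]
```

View pics/k.png

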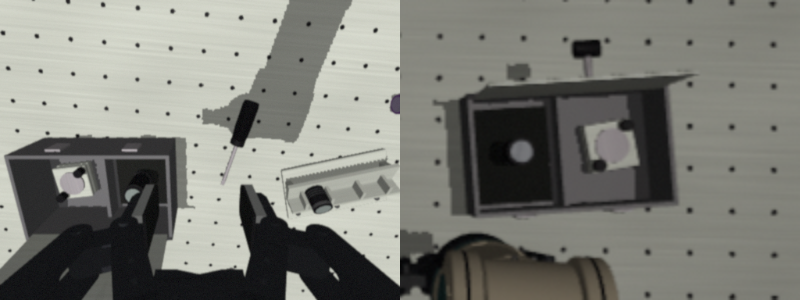

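The tube stands upright on the pad, with its top at (521,151) in the right half, z 75, well inside the pad's edges. The flap is standing, and the mount, driver and short tube have not moved. Handing in.

```bash
python3 -c "
from cell import ctrl
print(ctrl.finish_job())"
```

```text
the job is handed in; nothing more can be done
None
```

The job is done and handed in at about 18 s on the robot clock. I lifted the flap by its knob and it stands open by itself. I then took the long tube from the rack along its axis and set it upright on the rubber pad in the +y bay. No verdict was reported.

**Last checks:**
- **Tube:** its top is at about (562, -133.5, 75) mm, as expected for a tube standing on the pad. It sits about 2 mm from the bay centre, well inside the pad's edges.
- **Flap:** it leans back at about 1.61 rad. When I let go of the knob, my estimate from the arm's position was 1.68, so the two differ slightly.
- **Other items:** the short tube and screwdriver measured the same before and after. The mount looked unmoved in the pictures.
- **Not confirmed:** the pedestal check gave no depth reading. The arm did not go near it.

**What disagreed or went wrong:**
- **Tool position:** the shut fingertips ended about 30 mm short of the reported TCP along the tool. Because of this, the first grip closed above the knob on nothing. I corrected for it from the camera images.
- **Lowering drift:** the tube drifted about 17 mm sideways on its way down into the bay. I corrected it before contact. It touched down at up to 19 N.

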